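# Open the combination lock of the reagent case and hold it up

### The job

The reagent case is shut with a dial combination lock through its hasp. Turn the lock's dial until its pointer clicks in at the long index line, pull the shackle up until it is fully open, then draw the lock off the hasp and finish while still holding the open lock, still and level, at least 12 cm above the bench. Leave the jar, the slide box and the beaker beside it where they are.

Things in the scene. Friction and masses are not known exactly. Their poses are not given: they have to be found in the camera images.
- case: Fixed grey steel case; place and yaw vary. Origin on the bench under the middle of the lock's seat; x points from the seat into the case, z up (mm): box x 66 to 260, y -132 to 132, top z 105 (lid handle to z 116).
- seat (a point): Middle of the lock's seat, 6 mm above the case's origin, same axes: a ledge x -66 to 68, y -33 to 33 mm with two side rails 12 mm high (x -40 to 55, inner faces at y +-24.5 mm, so the lock cannot turn). Open towards -x and upward except for the hasp eye.
- hasp_eye (a point): Top centre of the hasp eye, a fixed steel plate 23 x 23 x 4 mm at case x 46, z 48 to 52 mm, with a 15 mm square hole; a strap on its +x side joins it to the lid. The shackle's short leg passes through it; it lies 2 mm above the lock body, so the locked lock can be neither lifted nor slid. Once open, draw the lock 30 mm or more along case -x from under it, then lift.
- lock: Loose brass lock, a block 114 (x -56 to 58) x 46 x 40 mm high, about 0.46 kg with its parts, on the ledge between the rails. Origin: centre of its underside (block ends as given), at the start at point seat with the same axes. On top: the dial (towards -x) and the shackle (towards +x). Centre of mass near x 10 mm.
- dial (a joint): Black dial, vertical axis at lock x -32. Rad, growing counter-clockwise from above; 0 = pointer at the long index line, towards the shackle (lock +x). Starts at -2.5 to -0.7; stops at -3.0 and 1.0. Clicks every 30 degrees (0.524 rad), needs about 0.1 Nm, stays where left. The shackle is free only within 0.15 rad of 0 and, once pulled, blocks the dial.
- dial_grip (a point): Point on the dial's axis at grip height, 71 mm above the lock's underside. Disc 40 mm across (top at 48 mm) with a bar grip 14 mm thick on it, top at 77 mm, along this point's x from -17 to 17 mm, with a pointed nose to 24 mm at +x (white line on top). Turns with the dial: x points where the pointer points.
- shackle (a joint): Steel shackle, a U of 9 mm round bar in the lock's x-z plane, legs at lock x 46 (short, through the hasp eye) and x 12 mm (long, never leaves the lock). m: 0 closed, 0.024 fully open, at a stop. Slides along lock +z with about 1.5 N friction, stays where left. From 0.017 on the short leg is clear of the hasp eye.
- shackle_bar (a point): Middle of the shackle's top bar (centreline), at lock x 29 mm, 80 mm above the lock's underside when closed; moves with the shackle. The bar is 9 mm thick and straight over 22 mm along lock x, with free room for a finger on either side in lock y. The lock may be carried by it.
- jar: Closed jar with white cap, 60 mm across, 85 mm high; origin at the centre of its underside. Leave alone.
- slide_box: Closed wooden slide box 95 x 85 x 34 mm; origin at the centre of its underside. Leave alone.
- beaker: Open glass beaker, 64 mm across, 75 mm high; origin at the centre of its underside. Leave alone.

How it is judged:
By the outcome, as a careful person would: the job done as asked, in the order asked, and still so for the second after the job is handed in, while the arm keeps its last pose, push and grip.
It also fails if it takes over 64 s, if anything falls off the work surface, if the arm or the gripper's body presses on something with over 40 N, if the wrist force passes 120 N, or if a joint passes its speed limit or range.

### The arm

A 6-joint arm with a two-finger parallel gripper is mounted at the origin on the work surface. World frame = base frame: x ahead of the robot, y to its left, z up, the work surface at z = 0. Lengths are in m, angles in rad, forces in N, time in s.
With the tool pointing down it reaches from about 0.35 to 0.775 m from the base axis. Payload 7.3 kg.
Tool frame: the origin (TCP) lies at the centre of the arm's flange, where the gripper is bolted on; the fingertips stand 178 mm ahead of it and the grasp point (between the pads) lies 159 mm ahead of it; z points along the fingers, y is the line along which they close (so a half turn about z gives the same grasp; the last joint's range is limited). The gripper opens to 92 mm and grips with 3 to 60 N. Pads are 19 mm wide; open, the fingers measure 130 mm over their backs; the gripper's body (75 mm by 190 mm) begins 47 mm behind the grasp point.
Start: joints at [1.06, 0.342, 1.524, -0, 1.275, -0.146], TCP at [0.187, 0.49, 0.405] pointing down, gripper open.
Joint ranges: [-2.53, 2.53], [-0.77, 2.02], [0.04, 2.7], [-1, 4.14], [0.28, 2.66], [-3.11, 3.11]. Speed limits (rad/s): [2.57, 2.57, 3.14, 3.14, 3.14, 3.14].

### API

Orientations are given as [roll, pitch, yaw] about the fixed x, y, z axes, in that order (R = Rz(yaw) Ry(pitch) Rx(roll)).
In Python, from cell import robot gives the robot as it stands.
- The arm moves only by the shell command python3 drive.py FILE [OPENING] [FORCE], which reads ROWS from the file FILE. ROWS is a JSON list of rows, 1 to 8 of them, each written [[dx, dy, dz], [rx, ry, rz]]: dx, dy, dz in a scale on which 1.0 is 0.4 m, then a rotation vector rx, ry, rz in shares of 2 pi rad (1.0 is 2 pi rad); each row shifts and turns the commanded pose from where the row before left it, along the tool's axes as they then stand; what a row does not reach is not made up. A row lasts 1/12 s, in which the tool goes at most 0.0417 m and 0.125 rad, less where a joint would pass 70% of its speed; a pose out of reach is approached as far as the arm can. OPENING is the finger opening in m, set as the command begins (- or left out keeps the last). The fingers move at their own pace and stop on an object; FORCE is the grip in N (left out, the last holds). Time passes only in rows, so rows that do not move let the fingers close. It prints the time, the measured TCP pose, the force, the opening and the grip force at its end. No shift or turn number may pass 1 either way. Input that does not fit is refused with a message, and nothing moves.
- robot.observe(): the state, without advancing time (a new reading comes with each control period).
- robot.read_camera(name): name is "side" or "top" or "wrist"; returns a dict with "image" (420x560x3 uint8, red, green, blue), "fx", "fy", "cx", "cy" (pixels), "pose" (4x4, takes a point from camera to world coordinates). Camera axes: x right, y down, z forward; pixel columns grow to the right and rows downward; lengths in m; the calibration is good to about 2 mm. The wrist camera is an equidistant fisheye: a pixel r from the principal point sees the ray r / f radians off the axis. A picture is of the moment at which its call begins. There is no depth.
- robot.hand_in(): hands the job in; it is judged then, once.
The state is a dict: "time": time; "qpos": joint angles; "qvel": joint speeds; "joint_efforts": joint torques, N m; "tool_pos": TCP position; "tool_rot": TCP orientation; "contact_force": force on the tool from outside, world axes, zero at the start; "torque": the same for the moment, N m; "opening": finger opening in m; "grip_force": force on a finger pad.
Only numpy, scipy, OpenCV 4.12 (cv2) and the standard library are available. Lean on these libraries where they do the work, as an engineer would, in place of code of your own. Each camera call takes 0.05 s, during which the arm holds its last target. There are 200 camera calls.

## Working session

There is one attempt and no reset: what is moved stays moved. The work goes in short steps, Python scripts to look and compute and a shell command to move; the robot and the scene stay as the last step left them, time stands still between calls to the robot, and variables do not carry over. Pictures are saved under pics/ and viewed, at most 10 in all, crops included, and the job is handed in when it is done.

```bash
ls; mkdir -p pics; python3 - <<'E'
from cell import robot
import cv2,numpy as np
o=robot.observe();print({k:np.round(v,3).tolist() for k,v in o.items()})
for n in("top","side"):
    c=robot.read_camera(n);cv2.imwrite(f"pics/{n}0.png",c["image"][:,:,::-1]);print(n,c["fx"],c["cx"],c["cy"],np.round(c["pose"],3).tolist())
E
```

```text
cell.py
drive.py
pics
{'time': 0.0, 'qpos': [1.06, 0.343, 1.525, -0.0, 1.275, -0.146], 'qvel': [-0.001, 0.0, 0.002, 0.001, 0.001, 0.001], 'joint_efforts': [0.001, -43.125, -24.423, 0.072, 0.056, -0.0], 'tool_pos': [0.187, 0.49, 0.404], 'tool_rot': [-3.14, -0.0, 2.777], 'contact_force': [0.158, -0.014, 0.925], 'torque': [-0.035, -0.022, 0.019], 'grip_force': 0.0, 'opening': 0.092}
top 529.9214852573418 289.6019551015076 192.70861190218952 [[0.002, -0.987, 0.162, 0.341], [-1.0, 0.002, 0.022, 0.097], [-0.022, -0.162, -0.987, 1.325], [0.0, 0.0, 0.0, 1.0]]
side 432.100162729355 279.3059808763607 209.19593117416485 [[0.986, -0.106, 0.131, 0.386], [-0.168, -0.702, 0.692, -0.665], [0.019, -0.704, -0.71, 0.881], [0.0, 0.0, 0.0, 1.0]]
```

View pics/top0.png

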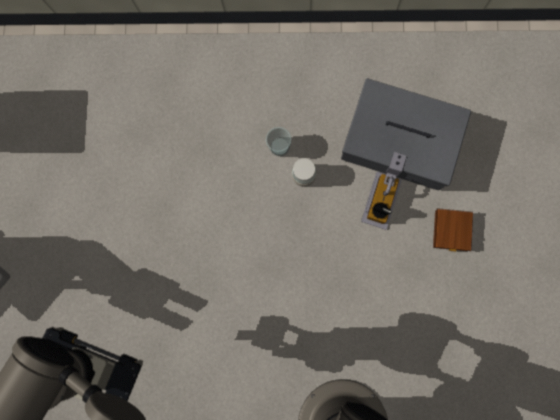

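View pics/side0.png

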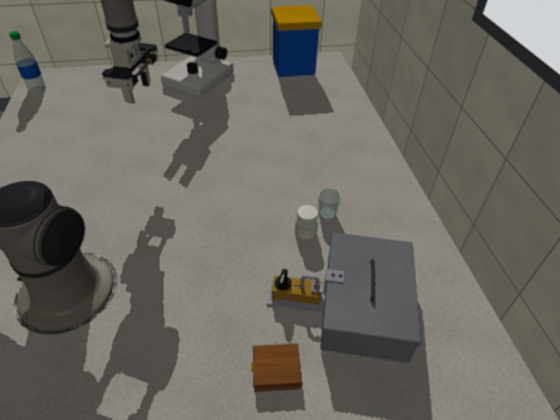

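The top view shows the dial near (381,210), the lock body and shackle near (388,190), and the case above. The jar is at (304,172), the beaker at (279,142) and the slide box at (453,230). I'll measure coarsely and view enlarged crops.

```bash
cat > h.py <<'E'
import numpy as np,cv2
from cell import robot
def ray(c,u,v,fish=False):
    x=(u-c["cx"])/c["fx"];y=(v-c["cy"])/c["fy"]
    if fish:
        r=np.hypot(x,y);s=np.sin(r)/max(r,1e-9);d=np.array([x*s,y*s,np.cos(r)])
    else: d=np.array([x,y,1.])
    P=np.array(c["pose"]);return P[:3,3],P[:3,:3]@d
def onz(c,u,v,z,fish=False):
    o,d=ray(c,u,v,fish);return o+d*(z-o[2])/d[2]
def brass(im):
    h=cv2.cvtColor(im,cv2.COLOR_RGB2HSV)
    m=cv2.inRange(h,(14,140,90),(30,255,255))
    return m
E
python3 - <<'E'
from h import *
c=robot.read_camera("top");im=c["image"]
m=brass(im);m[:160]=0;m[250:]=0;m[:,:350]=0;m[:,430:]=0
ys,xs=np.nonzero(m);p=np.array([onz(c,u,v,.046)[:2] for u,v in zip(xs,ys)])
r=cv2.minAreaRect((p*1000).astype(np.float32));print(len(xs),r)
for n,(u,v) in dict(a=(370,80),b=(470,110),cc=(446,186),d=(344,160)).items(): print(n,onz(c,u,v,.105 ))
print("dial",onz(c,381,210,.08)); print("jar",onz(c,304,168,.085),"box",onz(c,453,230,.034))
a=cv2.resize(im[150:240,345:435],(560,560),interpolation=cv2.INTER_CUBIC)
cv2.imwrite("pics/crop1.png",a[:,:,::-1])
E
```

```text
412 ((536.5267333984375, -101.65602111816406), (45.52561950683594, 111.19947814941406), 71.75695037841797)
a [ 0.81519043 -0.06949177  0.105     ]
b [ 0.73869871 -0.30460842  0.105     ]
cc [ 0.55549171 -0.23953053  0.105     ]
d [ 0.61813481 -0.00401826  0.105     ]
dial [ 0.50276119 -0.09138613  0.08      ]
jar [0.60345825 0.08996039 0.085     ] box [ 0.45964334 -0.27099637  0.034     ]
```

View pics/crop1.png

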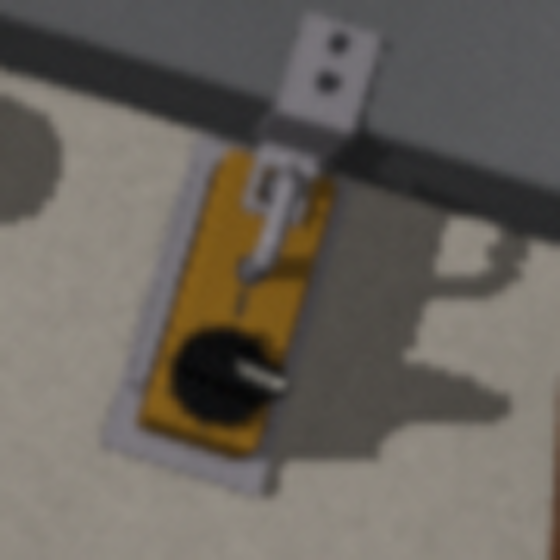

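In the crop the lock's yaw is about -18.2°. The white pointer runs from (240,370) to (285,384), toward lock -y, so the dial is near -1.58 rad. I'll move above the dial, tool turned to yaw 1.24.

Careful with the scale: shifts go in shares of 0.4 m and turns go in shares of 2 pi rad. That gives: -0.0252 m / 0.4 = -0.063, -0.02145 m / 0.4 = -0.0536.

```bash

echo '[[[-0.063, -0.0536, 0], [0, 0, 0]], [[-0.063, -0.0536, 0], [0, 0, 0]], [[-0.063, -0.0536, 0], [0, 0, 0]], [[-0.063, -0.0536, 0], [0, 0, 0]], [[-0.063, -0.0536, 0], [0, 0, 0]], [[-0.063, -0.0536, 0], [0, 0, 0]], [[-0.063, -0.0536, 0], [0, 0, 0]], [[-0.063, -0.0536, 0], [0, 0, 0]]]' > next.json && python3 drive.py next.json
echo '[[[-0.063, -0.0536, 0], [0, 0, 0]], [[-0.063, -0.0536, 0], [0, 0, 0]], [[-0.063, -0.0536, 0], [0, 0, 0]], [[-0.063, -0.0536, 0], [0, 0, 0]], [[-0.063, -0.0536, 0], [0, 0, 0]], [[-0.063, -0.0536, 0], [0, 0, 0]], [[-0.063, -0.0536, 0], [0, 0, 0]], [[-0.063, -0.0536, 0], [0, 0, 0]]]' > next.json && python3 drive.py next.json
echo '[[[-0.063, -0.0536, 0], [0, 0, 0]], [[-0.063, -0.0536, 0], [0, 0, 0]], [[-0.063, -0.0536, 0], [0, 0, 0]], [[-0.063, -0.0536, 0], [0, 0, 0]], [[0, 0, 0], [0, 0, 0.0191]], [[0, 0, 0], [0, 0, 0.0191]], [[0, 0, 0], [0, 0, 0.0191]], [[0, 0, 0], [0, 0, 0.0191]]]' > next.json && python3 drive.py next.json
echo '[[[0, 0, 0], [0, 0, 0.0191]], [[0, 0, 0], [0, 0, 0.0191]], [[0, 0, 0], [0, 0, 0.0191]], [[0, 0, 0], [0, 0, 0.0191]], [[0, 0, 0], [0, 0, 0.0191]], [[0, 0, 0], [0, 0, 0.0191]], [[0, 0, 0], [0, 0, 0.0191]], [[0, 0, 0], [0, 0, 0.0191]]]' > next.json && python3 drive.py next.json
echo '[[[0, 0, 0], [0, 0, 0.0154]], [[0, 0, 0], [0, 0, 0]], [[0, 0, 0], [0, 0, 0]], [[0, 0, 0], [0, 0, 0]]]' > next.json && python3 drive.py next.json
python3 - <<'E'
from h import *
c=robot.read_camera("wrist");cv2.imwrite("pics/w1.png",c["image"][:,:,::-1]);print(c["fx"],c["cx"],c["cy"],np.round(c["pose"],3).tolist())
E
```

```text
time: 0.82
tool_pos: [0.3147, 0.2567, 0.4047]
tool_rot: [3.142, -0.0, 2.777]
contact_force: [0.1, 0.1, -0.2]
opening: 0.0923
grip_force: 0.0
time: 1.48
tool_pos: [0.4419, 0.0244, 0.4046]
tool_rot: [3.141, -0.0, 2.777]
contact_force: [1.0, 0.6, -0.6]
opening: 0.0919
grip_force: 0.0
time: 2.15
tool_pos: [0.5051, -0.0904, 0.4042]
tool_rot: [-3.141, -0.001, 2.29]
contact_force: [0.7, -0.4, 0.1]
opening: 0.0921
grip_force: 0.0
time: 2.82
tool_pos: [0.505, -0.0901, 0.4044]
tool_rot: [-3.141, -0.0, 1.331]
contact_force: [0.1, -0.1, -0.1]
opening: 0.0919
grip_force: 0.0
time: 3.15
tool_pos: [0.505, -0.0901, 0.4046]
tool_rot: [-3.141, -0.0, 1.243]
contact_force: [0.6, 0.2, 0.1]
opening: 0.0918
grip_force: 0.0
325.19226210127806 283.21328706422474 214.69319283994884 [[0.946, -0.309, -0.095, 0.531], [-0.323, -0.906, -0.275, -0.015], [-0.001, 0.291, -0.957, 0.384], [0.0, 0.0, 0.0, 1.0]]
```

View pics/w1.png

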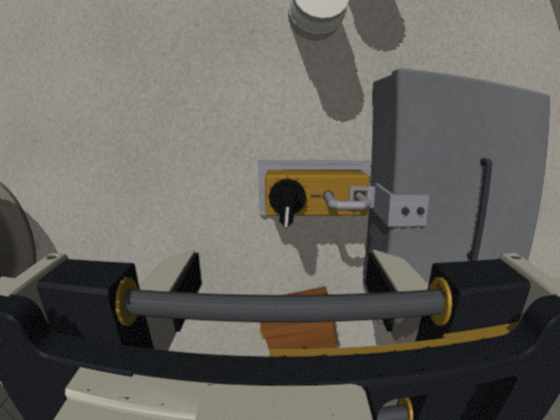

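The dial is at about (288,196) with its white line from (287,207) to (286,225). The shackle bar runs from (331,203) to (366,205). I'll measure these precisely.

```bash
python3 - <<'E'
from h import *
c=robot.read_camera("wrist");im=c["image"]
m=brass(im);m[:155]=0;m[225:]=0;m[:,:255]=0;m[:,380:]=0
ys,xs=np.nonzero(m);p=np.array([onz(c,u,v,.046,1)[:2] for u,v in zip(xs,ys)])
print(len(xs),cv2.minAreaRect((p*1000).astype(np.float32)))
h=cv2.cvtColor(im,cv2.COLOR_RGB2HSV)
def fit(m,z):
    ys,xs=np.nonzero(m);p=np.array([onz(c,u,v,z,1)[:2] for u,v in zip(xs,ys)])*1000
    d=p-p.mean(0);w,V=np.linalg.eigh(d.T@d);v=V[:,1];t=d@v
    print(len(xs),p.mean(0).round(1),"ang",np.arctan2(v[1],v[0]).round(3),"ends",(p.mean(0)+v*t.min()).round(1),(p.mean(0)+v*t.max()).round(1))
g=cv2.cvtColor(im,cv2.COLOR_RGB2GRAY)
z=np.zeros_like(g)
w=z.copy();w[200:227,280:293]=(g[200:227,280:293]>110)*1; w[200:227,280:293]&=(h[200:227,280:293,1]<70);fit(w,.083)
dk=z.copy();dk[175:222,268:308]=g[175:222,268:308]<45
n,l,s,ce=cv2.connectedComponentsWithStats(dk);i=1+s[1:,4].argmax();print(s[i],ce[i]);
ys,xs=np.nonzero(l==i);(cx,cy),r=cv2.minEnclosingCircle(np.c_[xs,ys][ys<206].astype(np.float32));print(cx,cy,r,onz(c,cx,cy,.054,1))
a=cv2.resize(im[155:230,250:400],(800,400),interpolation=cv2.INTER_CUBIC);cv2.imwrite("pics/w1c.png",a[:,:,::-1])
E
```

```text
2377 ((539.7720947265625, -101.00877380371094), (48.3332405090332, 110.55089569091797), 71.62037658691406)
54 [ 503.4 -104.1] ang 1.154 ends [ 499.4 -113.2] [507.3 -95.4]
[ 269  179   37   43 1065] [287.03004695 197.63755869]
287.43359375 196.62890625 18.561376571655273 [ 0.50879174 -0.09262622  0.054     ]
```

View pics/w1c.png

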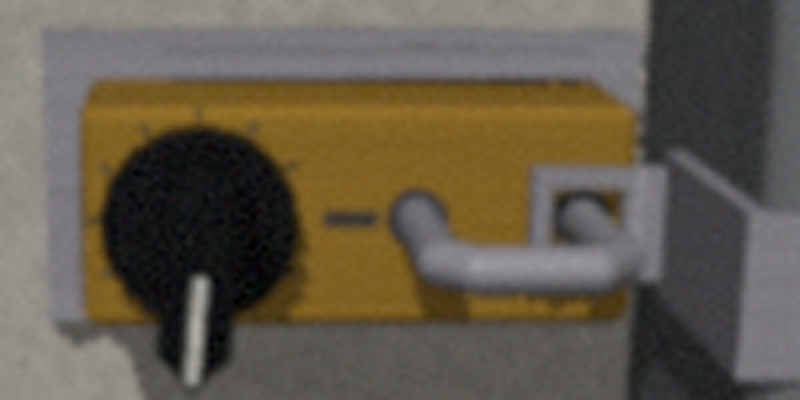

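To row units: 0.03 m / 0.4 = 0.075, 0.02 m / 0.4 = 0.05, 0.03 rad / 6.2832 = 0.0048.

```bash

echo '[[[-0.003, 0.0065, 0], [0, 0, 0.0048]], [[0, 0, 0.05], [0, 0, 0]], [[0, 0, 0.075], [0, 0, 0]], [[0, 0, 0.075], [0, 0, 0]], [[0, 0, 0.05], [0, 0, 0]], [[0, 0, 0], [0, 0, 0]], [[0, 0, 0], [0, 0, 0]], [[0, 0, 0], [0, 0, 0]]]' > next.json && python3 drive.py next.json 0.028
python3 - <<'E'
from h import *
c=robot.read_camera("wrist");im=c["image"]
cv2.imwrite("pics/w2.png",im[:,:,::-1])
E
```

```text
time: 3.92
tool_pos: [0.5077, -0.0923, 0.306]
tool_rot: [3.139, -0.0, 1.21]
contact_force: [0.3, 0.8, 0.1]
opening: 0.043
grip_force: 0.0
```

View pics/w2.png

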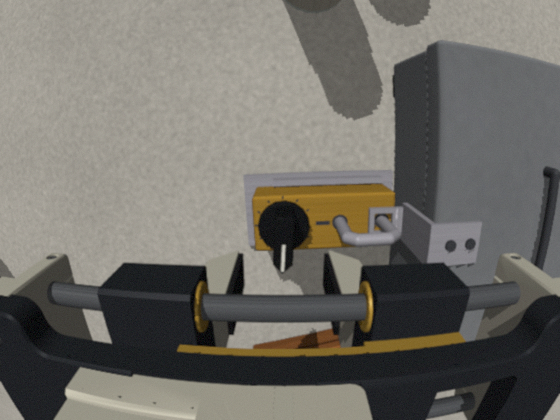

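The dial (283,226) sits centred between the fingers (about 240 and 327). I'll descend and grip.

To row units: 0.02 m / 0.4 = 0.05, 0.01 m / 0.4 = 0.025.

```bash

echo '[[[0, 0, 0], [0, 0, 0]], [[0, 0, 0], [0, 0, 0]], [[0, 0, 0.05], [0, 0, 0]], [[0, 0, 0.05], [0, 0, 0]], [[0, 0, 0.025], [0, 0, 0]], [[0, 0, 0.025], [0, 0, 0]], [[0, 0, 0], [0, 0, 0]]]' > next.json && python3 drive.py next.json 0.028
echo '[[[0, 0, 0.0125], [0, 0, 0]], [[0, 0, 0.0125], [0, 0, 0]], [[0, 0, 0], [0, 0, 0]], [[0, 0, 0], [0, 0, 0]]]' > next.json && python3 drive.py next.json
echo '[[[0, 0, 0], [0, 0, 0]], [[0, 0, 0], [0, 0, 0]], [[0, 0, 0], [0, 0, 0]], [[0, 0, 0], [0, 0, 0]], [[0, 0, 0], [0, 0, 0]], [[0, 0, 0], [0, 0, 0]]]' > next.json && python3 drive.py next.json 0 30
```

```text
time: 4.55
tool_pos: [0.5068, -0.092, 0.2434]
tool_rot: [-3.139, -0.0, 1.21]
contact_force: [-0.7, 0.4, 0.2]
opening: 0.0278
grip_force: 0.0
time: 4.88
tool_pos: [0.5072, -0.0921, 0.2349]
tool_rot: [3.141, -0.0, 1.21]
contact_force: [0.4, 0.4, 0.3]
opening: 0.0276
grip_force: 0.0
time: 5.38
tool_pos: [0.5074, -0.0922, 0.2351]
tool_rot: [3.14, -0.0, 1.21]
contact_force: [2.2, -0.3, 2.4]
opening: 0.0139
grip_force: 29.9
```

To row units: -0.1 rad / 6.2832 = -0.0159.

```bash

echo '[[[0, 0, 0], [0, 0, -0.0159]], [[0, 0, 0], [0, 0, -0.0159]], [[0, 0, 0], [0, 0, -0.0159]], [[0, 0, 0], [0, 0, -0.0159]], [[0, 0, 0], [0, 0, -0.0159]], [[0, 0, 0], [0, 0, -0.0159]], [[0, 0, 0], [0, 0, -0.0159]], [[0, 0, 0], [0, 0, -0.0159]]]' > next.json && python3 drive.py next.json
echo '[[[0, 0, 0], [0, 0, -0.0159]], [[0, 0, 0], [0, 0, -0.0159]], [[0, 0, 0], [0, 0, -0.0159]], [[0, 0, 0], [0, 0, -0.0159]], [[0, 0, 0], [0, 0, -0.0159]], [[0, 0, 0], [0, 0, -0.0159]], [[0, 0, 0], [0, 0, -0.0159]], [[0, 0, 0], [0, 0, -0.0159]]]' > next.json && python3 drive.py next.json
echo '[[[0, 0, 0], [0, 0, -0.0019]], [[0, 0, 0], [0, 0, 0]], [[0, 0, 0], [0, 0, 0]], [[0, 0, 0], [0, 0, 0]]]' > next.json && python3 drive.py next.json
```

```text
time: 6.05
tool_pos: [0.5065, -0.0922, 0.235]
tool_rot: [-3.14, -0.001, 2.015]
contact_force: [-4.3, -1.6, 7.4]
opening: 0.0143
grip_force: 29.9
time: 6.72
tool_pos: [0.5063, -0.0925, 0.2351]
tool_rot: [-3.14, -0.002, 2.815]
contact_force: [-5.3, -3.1, 7.1]
opening: 0.0141
grip_force: 29.9
time: 7.05
tool_pos: [0.5064, -0.0924, 0.2351]
tool_rot: [-3.141, -0.002, 2.822]
contact_force: [-4.4, -2.8, 7.9]
opening: 0.0139
grip_force: 29.9
```

```bash

echo '[[[0, 0, 0], [0, 0, 0]], [[0, 0, 0], [0, 0, 0]], [[0, 0, 0], [0, 0, 0]], [[0, 0, 0], [0, 0, 0]], [[0, 0, -0.0625], [0, 0, 0]], [[0, 0, -0.0625], [0, 0, 0]], [[0, 0, -0.0625], [0, 0, 0]], [[0, 0, 0], [0, 0, 0]]]' > next.json && python3 drive.py next.json 0.034
echo '[[[0, 0, 0], [0, 0, 0]], [[0, 0, 0], [0, 0, 0]]]' > next.json && python3 drive.py next.json
python3 - <<'E'
from h import *
c=robot.read_camera("wrist");im=c["image"]
cv2.imwrite("pics/w3.png",im[:,:,::-1])
E
```

```text
time: 7.72
tool_pos: [0.5083, -0.0923, 0.3141]
tool_rot: [3.142, 0.008, 2.822]
contact_force: [1.0, -0.9, 0.2]
opening: 0.0341
grip_force: 0.0
time: 7.88
tool_pos: [0.5069, -0.0919, 0.3091]
tool_rot: [3.141, -0.001, 2.822]
contact_force: [-0.1, 0.1, -0.2]
opening: 0.034
grip_force: 0.0
```

View pics/w3.png

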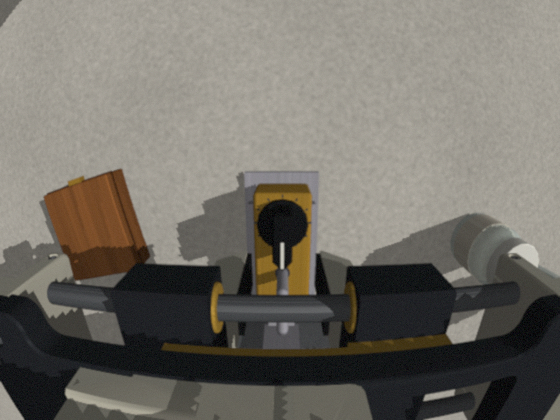

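The pointer line (282,242→265) lies along the lock's axis toward the shackle (283,285). I'll check the angle numerically and compute the shackle offset.

```bash
python3 - <<'E'
from h import *
c=robot.read_camera("wrist");im=c["image"]
g=cv2.cvtColor(im,cv2.COLOR_RGB2GRAY);h=cv2.cvtColor(im,cv2.COLOR_RGB2HSV)
w=np.zeros_like(g);w[238:270,274:291]=(g[238:270,274:291]>130)&(h[238:270,274:291,1]<70)
ys,xs=np.nonzero(w);p=np.array([onz(c,u,v,.083,1)[:2] for u,v in zip(xs,ys)])*1000
d=p-p.mean(0);e,V=np.linalg.eigh(d.T@d);v=V[:,1];t=d@v
print(len(xs),"ptr",np.arctan(v[1]/v[0]),p.mean(0)+v*t.min(),p.mean(0)+v*t.max())
m=brass(im);L=[];R=[]
for y in range(215,260):
    x=np.nonzero(m[y,240:325])[0]+240
    if len(x)>5:L.append(onz(c,x.min(),y,.046,1)[:2]);R.append(onz(c,x.max()+1,y,.046,1)[:2])
for q in(L,R):
    q=np.array(q)*1000;f=cv2.fitLine(q.astype(np.float32),cv2.DIST_HUBER,0,.01,.01).ravel();print("edge",np.arctan(f[1]/f[0]),q.mean(0))
psi=-.32;ax=np.array([.507,-.0923]);print("shackle",ax+.060*np.array([np.cos(psi),np.sin(psi)]))
E
```

```text
81 ptr -0.3156118666869344 [528.43303967 -99.39421785] [509.7466468  -93.29261702]
edge 1.5373322 [ 523.39325463 -113.06598217]
edge -0.2923124 [535.0054679  -78.12527845]
shackle [ 0.56395413 -0.11117399]
```

To row units: -0.0205 m / 0.4 = -0.0513, -0.02 m / 0.4 = -0.05.

```bash

echo '[[[-0.05, 0, 0], [0, 0, 0]], [[-0.05, 0, 0], [0, 0, 0]], [[-0.0513, 0, 0], [0, 0, 0]], [[0, 0, 0], [0, 0, 0]], [[0, 0, 0.05], [0, 0, 0]], [[0, 0, 0.05], [0, 0, 0]], [[0, 0, 0], [0, 0, 0]]]' > next.json && python3 drive.py next.json
echo '[[[0, 0, 0.025], [0, 0, 0]], [[0, 0, 0.025], [0, 0, 0]], [[0, 0, 0.0125], [0, 0, 0]], [[0, 0, 0], [0, 0, 0]], [[0, 0, 0], [0, 0, 0]]]' > next.json && python3 drive.py next.json
echo '[[[0, 0, 0], [0, 0, 0]], [[0, 0, 0], [0, 0, 0]], [[0, 0, 0], [0, 0, 0]], [[0, 0, 0], [0, 0, 0]], [[0, 0, 0], [0, 0, 0]], [[0, 0, 0], [0, 0, 0]]]' > next.json && python3 drive.py next.json 0 60
```

```text
time: 8.57
tool_pos: [0.5628, -0.1105, 0.2651]
tool_rot: [3.141, -0.009, 2.822]
contact_force: [-2.5, 0.6, -1.0]
opening: 0.0339
grip_force: 0.0
time: 8.98
tool_pos: [0.5646, -0.1111, 0.2448]
tool_rot: [3.142, -0.0, 2.822]
contact_force: [-0.1, 0.6, 0.4]
opening: 0.0338
grip_force: 0.0
time: 9.48
tool_pos: [0.5646, -0.1113, 0.245]
tool_rot: [-3.141, 0.001, 2.822]
contact_force: [-1.0, -0.9, 2.1]
opening: 0.0072
grip_force: 60.0
```

To row units: -0.003 m / 0.4 = -0.0075.

```bash

echo '[[[0, 0, -0.0075], [0, 0, 0]], [[0, 0, -0.0075], [0, 0, 0]], [[0, 0, -0.0075], [0, 0, 0]], [[0, 0, -0.0075], [0, 0, 0]], [[0, 0, 0], [0, 0, 0]]]' > next.json && python3 drive.py next.json
echo '[[[0, 0, -0.0075], [0, 0, 0]], [[0, 0, -0.0075], [0, 0, 0]], [[0, 0, -0.0075], [0, 0, 0]], [[0, 0, -0.005], [0, 0, 0]], [[0, 0, 0], [0, 0, 0]], [[0, 0, 0], [0, 0, 0]]]' > next.json && python3 drive.py next.json
echo '[[[0, 0, -0.0025], [0, 0, 0]], [[0, 0, 0], [0, 0, 0]], [[0, 0, 0], [0, 0, 0]]]' > next.json && python3 drive.py next.json
```

```text
time: 9.9
tool_pos: [0.5646, -0.1111, 0.2574]
tool_rot: [3.142, 0.0, 2.822]
contact_force: [-0.8, 0.1, 0.9]
opening: 0.007
grip_force: 60.0
time: 10.4
tool_pos: [0.5645, -0.1111, 0.2681]
tool_rot: [3.142, 0.0, 2.822]
contact_force: [-1.4, 0.4, 0.9]
opening: 0.0073
grip_force: 60.0
time: 10.65
tool_pos: [0.5645, -0.1111, 0.2687]
tool_rot: [3.142, -0.0, 2.822]
contact_force: [-0.9, -0.4, 0.1]
opening: 0.0072
grip_force: 60.0
```

To row units: -0.0005 m / 0.4 = -0.0013.

```bash

echo '[[[0, 0, -0.0013], [0, 0, 0]], [[0, 0, 0], [0, 0, 0]], [[0, 0, 0], [0, 0, 0]]]' > next.json && python3 drive.py next.json
echo '[[[0, 0, -0.0013], [0, 0, 0]], [[0, 0, 0], [0, 0, 0]], [[0, 0, 0], [0, 0, 0]]]' > next.json && python3 drive.py next.json
python3 - <<'E'
from h import *
c=robot.read_camera("side");im=c["image"]
b=cv2.resize(im[245:325,255:345],(450,400),interpolation=cv2.INTER_CUBIC)
cv2.imwrite("pics/s4.png",b[:,:,::-1])
E
```

```text
time: 10.9
tool_pos: [0.5646, -0.1111, 0.269]
tool_rot: [3.141, -0.0, 2.822]
contact_force: [-0.3, 0.8, -1.6]
opening: 0.0073
grip_force: 60.0
time: 11.15
tool_pos: [0.5645, -0.111, 0.2694]
tool_rot: [3.141, -0.001, 2.822]
contact_force: [-0.2, 0.2, -4.0]
opening: 0.0068
grip_force: 60.0
```

View pics/s4.png

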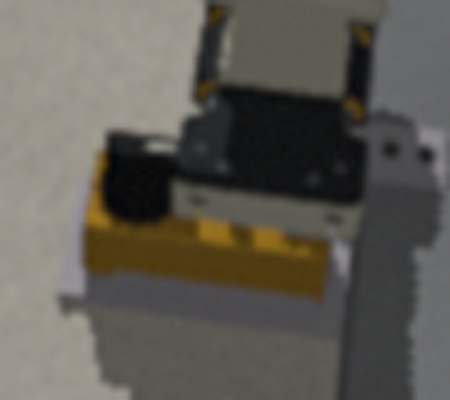

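The load has reached about the lock's weight, so the shackle is at its stop. Next I draw the lock out.

To row units: 0.006 m / 0.4 = 0.015, 0.004 m / 0.4 = 0.01.

```bash

echo '[[[0.01, 0, 0], [0, 0, 0]], [[0.015, 0, 0], [0, 0, 0]], [[0.015, 0, 0], [0, 0, 0]], [[0.015, 0, 0], [0, 0, 0]], [[0.015, 0, 0], [0, 0, 0]], [[0.015, 0, 0], [0, 0, 0]], [[0, 0, 0], [0, 0, 0]], [[0, 0, 0], [0, 0, 0]]]' > next.json && python3 drive.py next.json
echo '[[[0.015, 0, 0], [0, 0, 0]], [[0.015, 0, 0], [0, 0, 0]], [[0.015, 0, 0], [0, 0, 0]], [[0.01, 0, 0], [0, 0, 0]], [[0, 0, 0], [0, 0, 0]], [[0, 0, 0], [0, 0, 0]]]' > next.json && python3 drive.py next.json
```

```text
time: 11.87
tool_pos: [0.5321, -0.1003, 0.2699]
tool_rot: [3.141, 0.0, 2.822]
contact_force: [-0.0, 0.7, -4.0]
opening: 0.0081
grip_force: 60.0
time: 12.37
tool_pos: [0.5113, -0.0935, 0.2699]
tool_rot: [3.142, 0.0, 2.822]
contact_force: [0.7, -0.2, -4.4]
opening: 0.0076
grip_force: 60.0
```

To row units: -0.01 m / 0.4 = -0.025, -0.005 m / 0.4 = -0.0125.

```bash

echo '[[[0, 0, -0.0125], [0, 0, 0]], [[0, 0, -0.025], [0, 0, 0]], [[0, 0, -0.025], [0, 0, 0]], [[0, 0, -0.025], [0, 0, 0]], [[0, 0, -0.025], [0, 0, 0]], [[0, 0, -0.025], [0, 0, 0]], [[0, 0, -0.025], [0, 0, 0]], [[0, 0, -0.025], [0, 0, 0]]]' > next.json && python3 drive.py next.json
echo '[[[0, 0, -0.025], [0, 0, 0]], [[0, 0, -0.025], [0, 0, 0]], [[0, 0, -0.025], [0, 0, 0]], [[0, 0, -0.025], [0, 0, 0]], [[0, 0, -0.025], [0, 0, 0]], [[0, 0, -0.025], [0, 0, 0]], [[0, 0, -0.025], [0, 0, 0]], [[0, 0, -0.0125], [0, 0, 0]]]' > next.json && python3 drive.py next.json
echo '[[[0, 0, 0], [0, 0, 0]], [[0, 0, 0], [0, 0, 0]], [[0, 0, 0], [0, 0, 0]], [[0, 0, 0], [0, 0, 0]], [[0, 0, 0], [0, 0, 0]], [[0, 0, 0], [0, 0, 0]]]' > next.json && python3 drive.py next.json
python3 - <<'E'
from h import *
c=robot.read_camera("side");im=c["image"]
print(np.abs(robot.observe()["qvel"]).max())
b=cv2.resize(im[170:380,200:420],(800,600)[:2] if 0 else (628,600),interpolation=cv2.INTER_CUBIC)
cv2.imwrite("pics/s5.png",b[:,:,::-1])
E
```

```text
time: 13.03
tool_pos: [0.5114, -0.0935, 0.346]
tool_rot: [3.142, 0.001, 2.822]
contact_force: [-0.2, 0.2, -4.3]
opening: 0.0071
grip_force: 60.0
time: 13.7
tool_pos: [0.5115, -0.0935, 0.4214]
tool_rot: [3.142, 0.002, 2.822]
contact_force: [0.4, -0.3, -4.3]
opening: 0.0073
grip_force: 60.0
time: 14.2
tool_pos: [0.5114, -0.0935, 0.4193]
tool_rot: [3.142, -0.001, 2.822]
contact_force: [0.1, 1.1, -3.4]
opening: 0.0069
grip_force: 60.0
0.002149481067842958
```

View pics/s5.png

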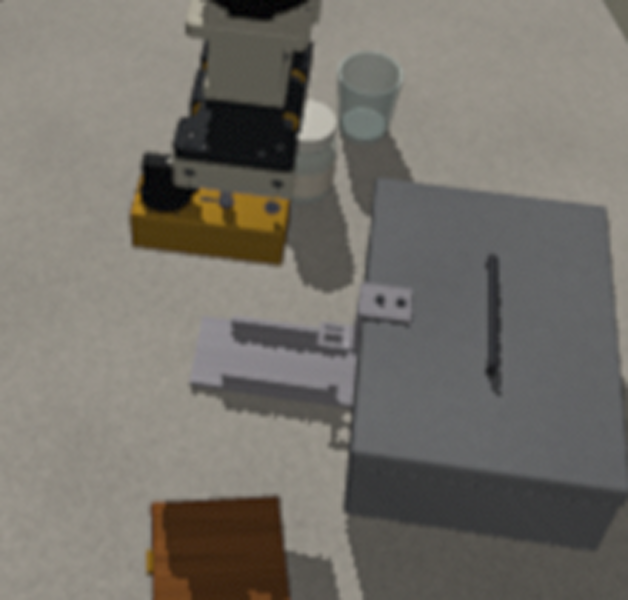

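The lock hangs free and level: its lower edge (133,245)→(282,262) is parallel to the ledge edge (192,385)→(355,403). It is about 15.6 cm up, and the jar, slide box and beaker are where they were.

```bash
python3 -c "
from cell import robot
print(robot.hand_in())"
```

```text
the job is handed in; nothing more can be done
None
```

I turned the dial to the index line, pulled the shackle up to its stop and drew the lock off the hasp. I handed the job in with the arm holding the open lock still and level, about 15.6 cm above the bench, after about 14 s of the 64 s allowed and with the jar, slide box and beaker left alone.

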